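# Tip a die-cast housing onto its back in the filing nest, home against the switch

## Robot

A 6-joint arm with a two-finger parallel gripper is mounted at the origin on the work surface. World frame = base frame: x ahead of the robot, y to its left, z up, the work surface at z = 0. Lengths are in m, angles in degrees, forces in N, time in s.
With the tool pointing down it reaches from about 0.375 to 0.925 m from the base axis. Payload 5.7 kg.
Tool frame: the origin (TCP) lies at the very end of the fingers, on their centre line; the grasp point (between the pads) lies 19 mm behind it (robot.hold_point_z is the distance from the TCP to the grasp point, in m); z points along the fingers, y is the line along which they close (so a half turn about z gives the same grasp; the last joint's range is limited). The gripper opens to 88 mm and grips with 3 to 60 N. Pads are 20 mm wide; open, the fingers measure 115 mm over their backs; the gripper's body (75 mm by 178 mm) begins 61 mm behind the grasp point.
Start: joints at [-79.475, 20.558, 86.54, -0, 72.909, -6.595], TCP at [0.177, -0.573, 0.194] pointing down, gripper open.
Joint ranges: [-170.27, 170.27], [-57.76, 135], [12.27, 136.19], [-55.21, 235.2], [11.17, 155.16], [-170.74, 170.74]. Speed limits (degrees/s): [136.94, 136.94, 180, 180, 180, 180].

## Interface

Orientations are given as [roll, pitch, yaw] about the fixed x, y, z axes, in that order (R = Rz(yaw) Ry(pitch) Rx(roll)).
In Python, from workcell import readout, viewer, robot, finder gives the robot as it stands.
- The arm moves only by the tool carry_out, never from a script. Its argument "series" is a list of rows, each an object with "grip": the closure, from -1 (fully open) to 1 (shut), so that 0 is half open; "xyz": the shift along the tool's x, y, z in cm, a list of three; "spin": the turn about the tool's z in rad. In form: [{"grip": grip, "xyz": [tx, ty, tz], "spin": spin}, ...]. A call has 1 to 8 rows; each row is the pose to reach, as a shift and turn from the pose commanded when the call began, along the tool's axes at that moment; what a row does not reach only later rows make up. A row lasts 1/12 s, in which the tool goes at most 41.7 mm and 7.16 degrees, less where a joint would pass 70% of its speed; a pose out of reach is approached as far as the arm can. A call with a gripper value outside its range is refused whole. The fingers move at their own pace and stop on an object; the grip force is fixed at half the most. Time passes only in rows, so rows that repeat a pose let the fingers close. It gives the time, the measured TCP pose, the force, the opening and the grip force at its end, in the units of the state.
- readout.get_state(): the state, without advancing time (a new reading comes with each control period).
- viewer.get_image(name): name is "scene" or "top" or "wrist"; returns a dict with "color" (420x560x3 uint8, blue, green, red), "camera_matrix" (3x3 intrinsics, pixels), "R" (3x3) and "t" (3): a world point X has camera coordinates R X + t; the wrist camera has in their place "tool_from_camera" (4x4, takes a point from camera to tool coordinates, whose origin is the TCP and whose axes are the flange's). Camera axes: x right, y down, z forward; pixel columns grow to the right and rows downward; lengths in m; the calibration is good to about 2 mm. A picture is of the moment at which its call begins: read the wrist's pose just before it. There is no depth.
- robot.close_job(): hands the job in; it is judged then, once.
Trained networks look in the newest picture that a camera, given by its name, has taken for a name from the list of things; names that differ only in an ending like _2 or _b are one class to them, and where a whole thing is asked for, a point or a joint stands for the part that bears it (a point fixed in the world has none). Each returns a list of dicts, best first, with "score" (0 to 1); they miss things now and then, are a little off and sometimes report something else, mostly with a low value. They report only what shows in the picture. A call takes as long as a camera call.
- finder.regions_of(label, camera): "pixels" (420x560 bool, what is visible of it).
- finder.landmark_of(label, camera): "centre" ([x, y, z] in m, in the coordinates of the camera as it stood for that picture, good to about 4 mm: a listed point, or the origin of a listed thing).
The state is a dict: "t": time; "q": joint angles; "joint_velocities": joint speeds; "tau": joint torques, N m; "tcp_pos": TCP position; "eef_rot": TCP orientation; "contact_force": force on the tool from outside, world axes, zero at the start; "wrist_torque": the same for the moment, N m; "finger_gap": finger opening in m; "gripper_force": force on a finger pad.
Only numpy, scipy, OpenCV 4.12 (cv2) and the standard library are available. Lean on these libraries where they do the work, as an engineer would, in place of code of your own. Each camera call takes 0.05 s, during which the arm holds its last target. There are 200 camera calls.

## Task

The aluminium housing standing on end in front of the filing nest is due to have its flange face filed. Slide it, still standing, up against the front edge of the nest, then push it high up so that it topples over that edge onto its back on the nest's bed, flange up, and push it along the bed until it is fully home and square against the end stop, holding the roller switch tripped. Work in under the lamp without leaning on it or the lamp's post, and leave the other things on the bench where they are.

Things in the scene. Friction and masses are not known exactly. Their poses are not given: they have to be found in the camera images.
- casting: The work: loose grey die-cast housing, 64 mm thick (x) x 90 wide (y) x 150 tall (z), 0.4 to 0.75 kg; origin at its centre. Stands on end, 15 to 45 mm short of the nest, turned up to 0.2 rad. -x face: flange with rim, screw holes, dark bore; +x face: plain back, to the nest. Pushed below 30 mm it slides (friction 0.5-0.7); near the top 1 to 3 N tip it; toppled, z points along nest x, x down
- nest: Filing nest, fixed: flat aluminium bed with dark rubber strips, 16 mm high, x 0 to 235, y -80 to 80 mm. Origin on the bench below the middle of its front edge; x along the bed, roughly to the robot's left, y roughly towards the robot, z up. The 16 mm step at x = 0 is the stop over which the housing tips (balance at a lean of 29 degrees). Home, the housing's centre is at x 100, y within 25, 48 mm above the bench
- stop (a point): End stop: dark steel bar across the far end of the bed. This point is on the middle of its face towards the housing, at nest x = 175 mm, 26 mm above the bench; the bar rises 20 mm above the bed, nest y -70 to 50 mm. Axes as the nest's. The grey switch body (36 x 80 x 30 mm) lies beside it, nest y 75 to 155 mm, top 46 mm above the bench
- lamp: White LED bar lamp, rigid, 36 mm thick, fixed across the nest: axis at nest x -20, 265 mm above the bench, y -190 to 120 mm; 14 mm post at y -200. Origin on the bench at nest x -20, y 0; axes as the nest's. A hand held upright behind the housing hits it while tipping: lean the hand back, away from the nest, 35 to 45 degrees from vertical, fingers pointing down and along the nest's x
- switch_arm (a joint): Angle of the roller lever of the limit switch, rad: 0 at rest, growing as the roller is pushed along the nest's +x; tripped above 0.25, about 0.38 with the housing home, end of travel 0.9. Sprung: 0.2 to 0.5 N at the roller, and it springs back when freed.
- roller (a point): Centre of the white roller (20 mm diameter, upright axle, 40 to 54 mm above the bench) at the end of the 68 mm lever. At rest at nest x = 160, y = 25 mm, so that the housing's end meets it 25 mm before the end stop.
- spare: Bystander: a second housing like the work (same size, 0.6 kg), already lying on its back on the bench. Origin at its centre. Leave it.
- spray: Bystander: black spray bottle with yellow band and red head, 68 mm diameter, 182 mm tall. Origin under its base. Leave it.
- file: Bystander: flat file with orange handle, 270 mm long, 26 mm high, lying along its x (blade to +x) beside the nest. Origin on the bench under its middle. Leave it.
- block: Bystander: purple-grey sanding block, 95 x 60 x 38 mm. Origin under its middle. Leave it.
- brush: Bystander: wire brush, wooden, 200 x 28 x 36 mm. Origin under its middle. Leave it.
- tray: Bystander: empty blue parts tray, 160 x 120 x 45 mm. Origin under its middle. Leave it.
- airgun: Bystander: orange air blow gun lying on its side, about 200 mm long, 24 mm high. Origin on the bench near its middle. Leave it.

How it is judged:
By the outcome, as a careful person would: the job done as asked, in the order asked, and still so for the second after the job is handed in, with the robot touching nothing.
It also fails if it takes over 58 s, if anything falls off the work surface, if the arm or the gripper's body presses on something with over 40 N, if the wrist force passes 120 N, or if a joint passes its speed limit or range.

## Working session

There is one attempt and no reset: what is moved stays moved. The work goes in short steps, Python scripts to look and compute and a tool call to move; the robot and the scene stay as the last step left them, time stands still between calls to the robot, and variables do not carry over. Pictures are saved under pics/ and viewed, at most 10 in all, crops included, and the job is handed in when it is done.

Besides the shell and the picture viewer there is one more tool, called as name(argument=value, ...) on one line, values as JSON. carry_out: Moves the arm, as the interface text tells. Its arguments: {"type":"object","properties":{"series":{"type":"array","items":{"type":"object","properties":{"grip":{"type":"number"},"xyz":{"type":"array","items":{"type":"number"}},"spin":{"type":"number"}}}}},"required":["series"]}

```bash
mkdir -p pics
cat > h.py <<'E'
import numpy as np, cv2
from workcell import readout, viewer, robot, finder
from scipy.spatial.transform import Rotation as Ro
def world(im,p): return im["R"].T@(np.array(p)-im["t"])
E
python3 - <<'E'
from h import *
for cam in ("top","scene"):
    im=viewer.get_image(cam); cv2.imwrite(f"pics/{cam}0.png",im["color"])
    for l in "casting nest stop lamp roller spare spray file block brush tray airgun".split():
        for r in finder.landmark_of(l,cam)[:2]:
            print(cam,l,round(r["score"],2),np.round(world(im,r["centre"]),4))
s=readout.get_state(); print(s["tcp_pos"],s["eef_rot"],s["t"],s["finger_gap"])
E
```

```text
top casting 0.96 [ 0.5559 -0.0743  0.0714]
top casting 0.42 [ 0.3867  0.3869 -0.0009]
top nest 0.84 [ 0.5429 -0.0027 -0.0043]
top stop 0.55 [0.5324 0.1747 0.0243]
top roller 0.44 [0.5116 0.1566 0.0474]
top spare 0.75 [0.621  0.3982 0.0322]
top spare 0.53 [ 3.933e-01 -3.540e-02 -2.000e-04]
top spray 0.68 [0.6797 0.0753 0.0017]
top file 0.68 [ 0.399  -0.0301  0.0037]
top block 0.64 [ 0.7097 -0.1531  0.0035]
top brush 0.93 [ 0.389   0.3901 -0.0031]
top tray 0.57 [ 0.5393 -0.4573 -0.0013]
top airgun 0.87 [ 0.3476 -0.4081  0.0008]
scene casting 0.7 [ 0.5519 -0.074   0.0812]
scene casting 0.55 [0.6237 0.3923 0.029 ]
scene nest 0.72 [ 0.3493 -0.4085 -0.0006]
scene nest 0.57 [ 0.5386 -0.0058  0.0028]
scene stop 0.56 [0.5387 0.1662 0.0193]
scene roller 0.51 [0.5104 0.1514 0.0513]
scene roller 0.45 [ 0.707  -0.1485  0.0012]
scene spare 0.59 [0.625  0.3912 0.0307]
scene spray 0.63 [ 0.6784  0.0738 -0.0008]
scene file 0.61 [ 0.3995 -0.0385  0.0016]
scene block 0.56 [ 0.7062 -0.1444 -0.001 ]
scene brush 0.94 [0.3947 0.3858 0.0007]
scene tray 0.84 [ 0.5372 -0.459  -0.0013]
scene tray 0.31 [0.3955 0.3925 0.0024]
scene airgun 0.98 [ 0.3506 -0.4102  0.0019]
[ 0.17660115 -0.5734231   0.19444165] [-1.79997434e+02  1.34200068e-03  1.71185214e+01] 1.3 0.08740724026431154
```

View pics/top0.png

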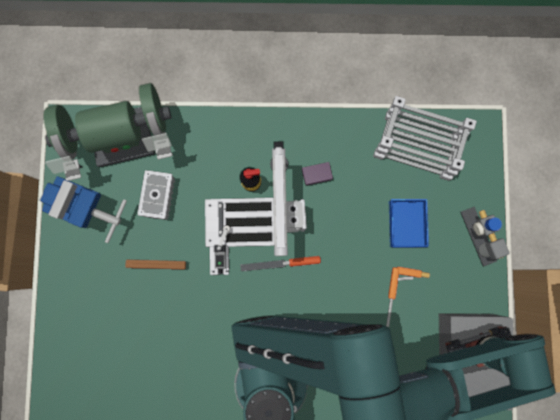

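View pics/scene0.png

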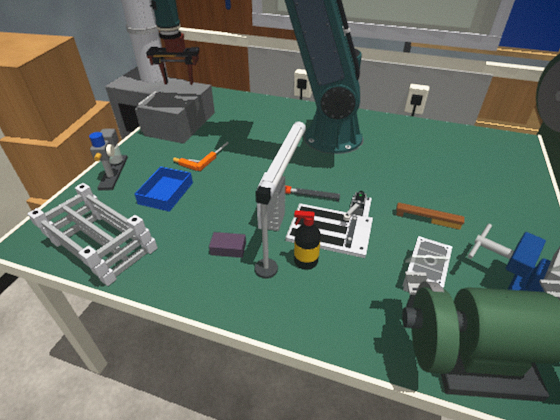

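The top view shows the casting at about px (297,215), just right of the lamp bar (col 280), with the nest to its left. The scene view confirms this. The rows can't tilt the hand directly, so I'll test in free space how the arm behaves at its reach limit.

carry_out(series=[{"grip": 0,"xyz": [0,0,-4],"spin": 0},{"grip": 0,"xyz": [0,0,-8],"spin": 0},{"grip": 0,"xyz": [0,0,-12],"spin": 0},{"grip": 0,"xyz": [0,0,-16],"spin": 0},{"grip": 0,"xyz": [0,-4,-20],"spin": 0},{"grip": 0,"xyz": [0,-8,-22],"spin": 0},{"grip": 0,"xyz": [0,-12,-22],"spin": 0},{"grip": 0,"xyz": [0,-16,-22],"spin": 0}])

```text
t: 1.97
tcp_pos: [0.1329, -0.4319, 0.416]
eef_rot: [179.8, 0.0, 17.1]
contact_force: [-0.8, 0.1, 0.6]
finger_gap: 0.0443
gripper_force: 0.0
```

carry_out(series=[{"grip": 0,"xyz": [0,-20,0],"spin": 0},{"grip": 0,"xyz": [0,-20,0],"spin": 0},{"grip": 0,"xyz": [0,-20,0],"spin": 0},{"grip": 0,"xyz": [0,-20,0],"spin": 0}])

```text
t: 2.3
tcp_pos: [0.0837, -0.2707, 0.4137]
eef_rot: [180.0, 0.0, 17.1]
contact_force: [-0.8, -0.5, 0.7]
finger_gap: 0.0439
gripper_force: 0.0
```

Run:
```python
from h import *
s=readout.get_state(); print(s)
print(Ro.from_euler('xyz',s["eef_rot"],degrees=True).as_matrix())
```

```text
{'t': 2.3, 'q': array([-8.68826035e+01, -1.63642700e+01,  9.56422083e+01, -1.06909976e-02,
        1.00709690e+02, -1.40325929e+01]), 'joint_velocities': array([-22.14769346, -50.98190492,  32.86695708,  -0.26640304,
        17.55215265, -22.12258503]), 'tau': array([  3.13525558,  -5.24385542, -31.6453135 ,   0.35077427,
        -0.50867161,   0.61202975]), 'tcp_pos': array([ 0.08366829, -0.27066979,  0.41372823]), 'eef_rot': array([1.79990544e+02, 1.31907328e-02, 1.71480004e+01]), 'contact_force': array([-0.82548648, -0.47857813,  0.68267644]), 'wrist_torque': array([ 0.01812143,  0.04135952, -0.00753757]), 'gripper_force': 0.0, 'finger_gap': 0.043887428562704965}
[[ 9.55546317e-01  2.94840985e-01 -1.71329239e-04]
 [ 2.94840945e-01 -9.55546318e-01 -2.25574787e-04]
 [-2.30221716e-04  1.65032283e-04 -9.99999960e-01]]
```

carry_out(series=[{"grip": 0,"xyz": [0,0,15],"spin": 0},{"grip": 0,"xyz": [0,0,15],"spin": 0},{"grip": 0,"xyz": [0,0,15],"spin": 0},{"grip": 0,"xyz": [0,0,15],"spin": 0},{"grip": 0,"xyz": [0,0,22],"spin": 0},{"grip": 0,"xyz": [0,0,22],"spin": 0}])

```text
t: 2.8
tcp_pos: [0.0839, -0.2715, 0.1918]
eef_rot: [-180.0, -0.0, 17.1]
contact_force: [-0.2, 0.2, 0.1]
finger_gap: 0.044
gripper_force: 0.0
```

Run:
```python
from h import *
s=readout.get_state(); print(s["q"],s["tcp_pos"],s["eef_rot"])
```

```text
[-8.68537583e+01 -7.59932848e+00  1.20300292e+02 -9.30958978e-04
  6.73272180e+01 -1.39683517e+01] [ 0.08392134 -0.27149631  0.19184518] [-1.79972444e+02 -5.96920412e-03  1.71149510e+01]
```

carry_out(series=[{"grip": 0,"xyz": [0,0,4],"spin": 0},{"grip": 0,"xyz": [0,0,8],"spin": 0},{"grip": 0,"xyz": [0,0,12],"spin": 0},{"grip": 0,"xyz": [0,-2,14],"spin": 0},{"grip": 0,"xyz": [0,-4,14],"spin": 0},{"grip": 0,"xyz": [0,-4,14],"spin": 0}])

```text
t: 3.3
tcp_pos: [0.0727, -0.2371, 0.0559]
eef_rot: [-179.8, -0.0, 17.1]
contact_force: [0.8, -0.3, 0.6]
finger_gap: 0.0442
gripper_force: 0.0
```

Run:
```python
from h import *
s=readout.get_state(); print(s["q"],s["tcp_pos"],s["eef_rot"])
```

```text
[-8.90005299e+01  5.46120749e+00  1.36108566e+02 -8.25718586e-02
  3.86385202e+01 -1.60444746e+01] [ 0.0726775  -0.23705445  0.0558785 ] [-1.79785607e+02 -8.25254441e-03  1.71085200e+01]
```

carry_out(series=[{"grip": 0,"xyz": [0,-3,0],"spin": 0},{"grip": 0,"xyz": [0,-3,0],"spin": 0},{"grip": 0,"xyz": [0,-3,0],"spin": 0},{"grip": 0,"xyz": [0,-3,0],"spin": 0}])

```text
t: 3.63
tcp_pos: [0.0683, -0.2224, 0.0689]
eef_rot: [-179.2, 0.0, 17.1]
contact_force: [-0.1, 0.9, -0.1]
finger_gap: 0.044
gripper_force: 0.0
```

Run:
```python
from h import *
s=readout.get_state(); print(s["q"],s["tcp_pos"],s["eef_rot"])
```

```text
[-89.65981603   2.2754543  136.10959344  -0.39800363  42.38519074
 -16.47152992] [ 0.06830414 -0.2224404   0.06893105] [-1.79185771e+02  3.48948189e-02  1.71077431e+01]
```

carry_out(series=[{"grip": 0,"xyz": [0,3,-3],"spin": 0},{"grip": 0,"xyz": [0,3,-3],"spin": 0},{"grip": 0,"xyz": [0,3,-3],"spin": 0}])

```text
t: 3.88
tcp_pos: [0.0776, -0.2541, 0.0993]
eef_rot: [-179.3, 0.1, 17.2]
contact_force: [-0.0, 0.1, -0.6]
finger_gap: 0.0436
gripper_force: 0.0
```

Run:
```python
from h import *
s=readout.get_state(); print(s["q"],s["tcp_pos"],s["eef_rot"])
```

```text
[-87.66992669   0.68394464 130.23355897  -0.31227843  49.6992766
 -14.62579446] [ 0.07759288 -0.25410799  0.09925966] [-1.79343216e+02  7.24844388e-02  1.71595469e+01]
```

carry_out(series=[{"grip": 0,"xyz": [0,0,0],"spin": -1.3},{"grip": 0,"xyz": [0,0,0],"spin": -1.3},{"grip": 0,"xyz": [0,0,0],"spin": -1.3},{"grip": 0,"xyz": [0,0,0],"spin": -1.3},{"grip": 0,"xyz": [0,0,0],"spin": -1.3},{"grip": 0,"xyz": [0,0,0],"spin": -1.3},{"grip": 0,"xyz": [0,0,0],"spin": -1.3},{"grip": 0,"xyz": [0,0,0],"spin": -1.3}])

```text
t: 4.55
tcp_pos: [0.0771, -0.2494, 0.0975]
eef_rot: [-179.5, -0.9, 74.8]
contact_force: [0.1, 0.7, 0.7]
finger_gap: 0.044
gripper_force: 0.0
```

carry_out(series=[{"grip": 0,"xyz": [0,0,0],"spin": -0.33},{"grip": 0,"xyz": [0,0,0],"spin": -0.33},{"grip": 0,"xyz": [0,0,0],"spin": -0.33}])

```text
t: 4.8
tcp_pos: [0.0771, -0.2493, 0.0975]
eef_rot: [-179.8, -1.0, 93.7]
contact_force: [-0.4, -0.0, 0.9]
finger_gap: 0.044
gripper_force: 0.0
```

Run:
```python
from h import *
s=readout.get_state(); print(s["q"],s["tcp_pos"],s["eef_rot"])
def back(im,uv,z):
    K=im["camera_matrix"]; d=im["R"].T@np.linalg.inv(K)@np.array([uv[0],uv[1],1]); c=-im["R"].T@im["t"]
    return c+d*(z-c[2])/d[2]
im=viewer.get_image("top")
for l,z in (("casting",.15),("nest",.016)):
    m=finder.regions_of(l,"top")[0]["pixels"].astype(np.uint8)
    c=max(cv2.findContours(m,0,2)[0],key=cv2.contourArea); h=cv2.boxPoints(cv2.minAreaRect(c))
    print(l,m.sum(),np.round([back(im,p,z)[:2] for p in h],4).tolist(),h.tolist())
cv2.imwrite("pics/c1.png",cv2.resize(im["color"][180:270,190:330],None,fx=5,fy=5,interpolation=cv2.INTER_CUBIC))
```

```text
[-87.72731778   0.74854424 130.57980541  -0.32145843  49.69664393
 -91.21093895] [ 0.07709488 -0.2493121   0.09748002] [-179.78029353   -1.0303049    93.69176932]
casting 551 [[0.5958, -0.0434], [0.5965, -0.1002], [0.4985, -0.1009], [0.4978, -0.0445]] [[286.0, 200.0], [304.0, 200.0], [304.0, 231.0], [286.0, 231.0]]
nest 5199 [[0.8156, 0.2381], [0.819, -0.0453], [0.3657, -0.0503], [0.3624, 0.2256]] [[205.0, 141.0], [287.0, 141.0], [287.0, 273.0], [205.0, 273.0]]
```

View pics/c1.png

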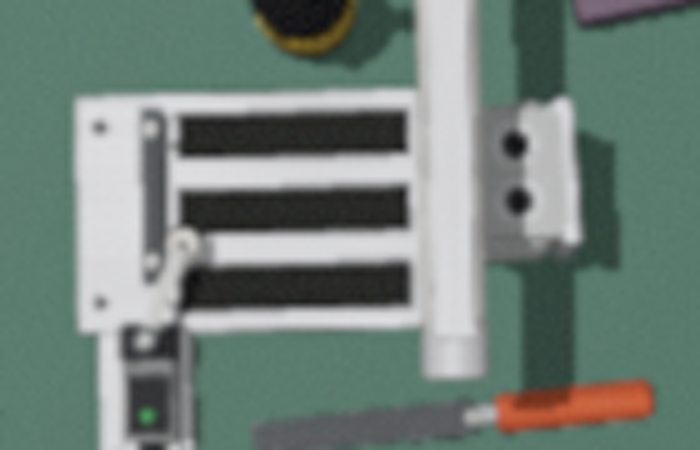

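carry_out(series=[{"grip": 0,"xyz": [4,0,4],"spin": 0},{"grip": 0,"xyz": [12,0,4],"spin": 0},{"grip": 0,"xyz": [16,0,4],"spin": 0},{"grip": 0,"xyz": [20,0,4],"spin": 0},{"grip": 0,"xyz": [20,0,4],"spin": 0},{"grip": 0,"xyz": [20,0,4],"spin": 0},{"grip": 0,"xyz": [20,0,4],"spin": 0},{"grip": 0,"xyz": [20,0,4],"spin": 0}])

```text
t: 5.62
tcp_pos: [0.0929, -0.0897, 0.1423]
eef_rot: [-179.1, -1.6, 93.2]
contact_force: [0.1, -0.0, 0.4]
finger_gap: 0.044
gripper_force: 0.0
```

```bash
cat >> h.py <<'E'
def st():
    s=readout.get_state(); R=Ro.from_euler('xyz',s["eef_rot"],degrees=True).as_matrix()
    print(round(s["t"],2),"q",np.round(s["q"],1),"p",np.round(s["tcp_pos"],4),"f",np.round(s["contact_force"],1)); print("x",np.round(R[:,0],3),"y",np.round(R[:,1],3),"z",np.round(R[:,2],3))
    return s,R
E
python3 -c "
from h import *
st()"
```

```text
5.62 q [-74.3 -21.3 136.2  -0.6  66.9 -77.3] p [ 0.0929 -0.0897  0.1423] f [ 0.1 -0.   0.4]
x [-0.056  0.998  0.028] y [ 0.998  0.056 -0.015] z [-0.017  0.027 -0.999]
```

carry_out(series=[{"grip": 0,"xyz": [-21,0,0],"spin": 0},{"grip": 0,"xyz": [-21,0,0],"spin": 0},{"grip": 0,"xyz": [-21,0,0],"spin": 0},{"grip": 0,"xyz": [-21,0,0],"spin": 0},{"grip": 0,"xyz": [-21,3,-28],"spin": 0},{"grip": 0,"xyz": [-21,3,-28],"spin": 0},{"grip": 0,"xyz": [-21,3,-28],"spin": 0},{"grip": 0,"xyz": [-21,3,-28],"spin": 0}])

```text
t: 6.28
tcp_pos: [0.1245, -0.2859, 0.3007]
eef_rot: [-179.1, -1.9, 93.2]
contact_force: [0.1, -1.3, 0.5]
finger_gap: 0.044
gripper_force: 0.0
```

Run:
```python
from h import *
from scipy.optimize import least_squares
s,R=st()
D=[(20.558,86.54,.596,.1944),(-16.364,95.642,.2748,.4137),(-7.6,120.3,.2757,.1918),(5.461,136.109,.2381,.0559),(.684,130.234,.2566,.0993)]
r=np.hypot(*s["tcp_pos"][:2]); D.append((s["q"][1],s["q"][2],np.sqrt(r*r-.069**2),s["tcp_pos"][2]))
def f(p):
    o=[]
    for a,b,x,z in D:
        a,c=np.radians(a),np.radians(a+b)
        o+=[p[0]+p[1]*np.sin(a)+p[2]*np.sin(c)+p[3]*np.cos(c)-x, p[4]+p[1]*np.cos(a)+p[2]*np.cos(c)-p[3]*np.sin(c)-z]
    return o
l=least_squares(f,[0.05,.4,.4,0,.1]); print(np.round(l.x,3),np.abs(l.fun).max())
```

```text
6.28 q [-78.4  -9.3 105.7  -0.6  85.6 -81.5] p [ 0.1245 -0.2859  0.3007] f [ 0.1 -1.3  0.5]
x [-0.055  0.998  0.033] y [ 0.998  0.056 -0.016] z [-0.018  0.032 -0.999]
[-0.003  0.618  0.433  0.113 -0.15 ] 0.010583789999381643
```

carry_out(series=[{"grip": 0,"xyz": [18,20,-22],"spin": 0},{"grip": 0,"xyz": [18,20,-22],"spin": 0},{"grip": 0,"xyz": [18,20,-22],"spin": 0},{"grip": 0,"xyz": [18,20,-22],"spin": 0},{"grip": 0,"xyz": [18,20,-22],"spin": 0},{"grip": 0,"xyz": [18,20,-22],"spin": 0},{"grip": 0,"xyz": [40,20,-24],"spin": 0},{"grip": 0,"xyz": [44,18,-24],"spin": 0}])

```text
t: 6.95
tcp_pos: [0.2729, -0.0729, 0.4845]
eef_rot: [-179.1, -1.7, 93.2]
contact_force: [1.6, -0.1, 0.8]
finger_gap: 0.0439
gripper_force: 0.0
```

carry_out(series=[{"grip": 0,"xyz": [36,0,0],"spin": 0},{"grip": 0,"xyz": [36,0,0],"spin": 0},{"grip": 0,"xyz": [36,0,0],"spin": 0},{"grip": 0,"xyz": [36,0,0],"spin": 0},{"grip": 0,"xyz": [36,0,0],"spin": 0},{"grip": 0,"xyz": [36,0,0],"spin": 0},{"grip": 0,"xyz": [36,0,0],"spin": 0},{"grip": 0,"xyz": [36,0,0],"spin": 0}])

```text
t: 7.62
tcp_pos: [0.2521, 0.2484, 0.4928]
eef_rot: [-179.1, -1.7, 93.2]
contact_force: [1.5, -1.4, 0.2]
finger_gap: 0.044
gripper_force: 0.0
```

```bash
python3 -c "
from h import *
st()"
```

```text
7.62 q [ 31.1  -9.6  80.9   2.  108.8  28.5] p [0.2521 0.2484 0.4928] f [ 1.5 -1.4  0.2]
x [-0.056  0.998  0.029] y [ 0.998  0.057 -0.016] z [-0.017  0.028 -0.999]
```

Now on to azimuth 90°, stretching outward and upward.

carry_out(series=[{"grip": 0,"xyz": [40,-18,-6],"spin": 0},{"grip": 0,"xyz": [40,-18,-6],"spin": 0},{"grip": 0,"xyz": [40,-18,-6],"spin": 0},{"grip": 0,"xyz": [40,-18,-6],"spin": 0},{"grip": 0,"xyz": [40,-18,-6],"spin": 0},{"grip": 0,"xyz": [40,-18,-6],"spin": 0},{"grip": 0,"xyz": [40,-18,-6],"spin": 0},{"grip": 0,"xyz": [40,-18,-6],"spin": 0}])

```text
t: 8.28
tcp_pos: [0.0995, 0.5395, 0.5486]
eef_rot: [-179.1, -1.6, 93.2]
contact_force: [1.1, 0.3, 0.3]
finger_gap: 0.044
gripper_force: 0.0
```

carry_out(series=[{"grip": 0,"xyz": [10,-7,-2],"spin": 0},{"grip": 0,"xyz": [10,-7,-2],"spin": 0},{"grip": 0,"xyz": [10,-7,-2],"spin": 0},{"grip": 0,"xyz": [22,-7,-16],"spin": 0},{"grip": 0,"xyz": [22,-7,-16],"spin": 0},{"grip": 0,"xyz": [22,-7,-16],"spin": 0},{"grip": 0,"xyz": [22,-7,-16],"spin": 0},{"grip": 0,"xyz": [22,-7,-16],"spin": 0}])

```text
t: 8.95
tcp_pos: [0.02, 0.6929, 0.6426]
eef_rot: [-179.2, -3.2, 93.2]
contact_force: [-0.3, -0.3, 0.3]
finger_gap: 0.044
gripper_force: 0.0
```

```bash
python3 -c "
from h import *
st()"
```

```text
8.95 q [ 81.8  29.   12.4   2.  135.6  80. ] p [0.02   0.6929 0.6426] f [-0.3 -0.3  0.3]
x [-0.056  0.997  0.055] y [ 0.998  0.057 -0.014] z [-0.017  0.054 -0.998]
```

carry_out(series=[{"grip": 0,"xyz": [0,-4,0],"spin": 0},{"grip": 0,"xyz": [0,-8,0],"spin": 0},{"grip": 0,"xyz": [6,-11,-5],"spin": 0},{"grip": 0,"xyz": [30,-11,-24],"spin": 0},{"grip": 0,"xyz": [30,-11,-24],"spin": 0},{"grip": 0,"xyz": [30,-11,-24],"spin": 0},{"grip": 0,"xyz": [30,-11,-24],"spin": 0},{"grip": 0,"xyz": [30,-11,-24],"spin": 0}])

```text
t: 9.62
tcp_pos: [-0.075, 0.714, 0.6354]
eef_rot: [-179.1, -5.1, 93.1]
contact_force: [1.2, 0.9, 0.1]
finger_gap: 0.0441
gripper_force: 0.0
```

```bash
python3 -c "
from h import *
st()"
```

```text
9.62 q [ 89.8  29.8  12.3   1.6 132.8  87.8] p [-0.075   0.714   0.6354] f [1.2 0.9 0.1]
x [-0.055  0.995  0.089] y [ 0.998  0.056 -0.015] z [-0.02   0.088 -0.996]
```

carry_out(series=[{"grip": 0,"xyz": [30,-2,-16],"spin": 0},{"grip": 0,"xyz": [30,-2,-16],"spin": 0},{"grip": 0,"xyz": [30,-2,-16],"spin": 0},{"grip": 0,"xyz": [30,-2,-16],"spin": 0},{"grip": 0,"xyz": [30,-2,-16],"spin": 0},{"grip": 0,"xyz": [30,-2,-16],"spin": 0},{"grip": 0,"xyz": [30,-2,-16],"spin": 0},{"grip": 0,"xyz": [30,-2,-16],"spin": 0}])

```text
t: 10.28
tcp_pos: [-0.0848, 0.7631, 0.6033]
eef_rot: [-179.0, -7.0, 93.2]
contact_force: [0.6, 0.5, -0.0]
finger_gap: 0.0437
gripper_force: 0.0
```

carry_out(series=[{"grip": 0,"xyz": [30,0,-20],"spin": 0},{"grip": 0,"xyz": [30,0,-20],"spin": 0},{"grip": 0,"xyz": [30,0,-20],"spin": 0},{"grip": 0,"xyz": [30,0,-20],"spin": 0},{"grip": 0,"xyz": [30,0,-20],"spin": 0},{"grip": 0,"xyz": [30,0,-20],"spin": 0},{"grip": 0,"xyz": [30,0,-20],"spin": 0},{"grip": 0,"xyz": [30,0,-20],"spin": 0}])

```text
t: 10.95
tcp_pos: [-0.0782, 0.7889, 0.5947]
eef_rot: [-178.9, -9.0, 93.2]
contact_force: [-0.6, 1.0, -0.3]
finger_gap: 0.0437
gripper_force: 0.0
```

```bash
python3 -c "
from h import *
st()"
```

```text
10.95 q [ 89.8  33.4  12.3   2.  125.3  87.8] p [-0.0782  0.7889  0.5947] f [-0.6  1.  -0.3]
x [-0.055  0.986  0.157] y [ 0.998  0.059 -0.019] z [-0.028  0.156 -0.987]
```

carry_out(series=[{"grip": 0,"xyz": [30,0,-10],"spin": 0},{"grip": 0,"xyz": [30,0,-10],"spin": 0},{"grip": 0,"xyz": [30,0,-10],"spin": 0},{"grip": 0,"xyz": [30,0,-10],"spin": 0},{"grip": 0,"xyz": [30,0,-10],"spin": 0},{"grip": 0,"xyz": [30,0,-10],"spin": 0},{"grip": 0,"xyz": [30,0,-10],"spin": 0},{"grip": 0,"xyz": [30,0,-10],"spin": 0}])

```text
t: 11.62
tcp_pos: [-0.0758, 0.8425, 0.5572]
eef_rot: [-178.8, -11.1, 93.2]
contact_force: [-0.4, -0.7, 0.5]
finger_gap: 0.044
gripper_force: 0.0
```

carry_out(series=[{"grip": 0,"xyz": [40,0,-18],"spin": 0},{"grip": 0,"xyz": [40,0,-18],"spin": 0},{"grip": 0,"xyz": [40,0,-18],"spin": 0},{"grip": 0,"xyz": [40,0,-18],"spin": 0},{"grip": 0,"xyz": [40,0,-18],"spin": 0},{"grip": 0,"xyz": [40,0,-18],"spin": 0},{"grip": 0,"xyz": [40,0,-18],"spin": 0},{"grip": 0,"xyz": [40,0,-18],"spin": 0}])

```text
t: 12.28
tcp_pos: [-0.0719, 0.8732, 0.5438]
eef_rot: [-178.8, -13.3, 93.1]
contact_force: [-1.2, -0.2, -0.3]
finger_gap: 0.0435
gripper_force: 0.0
```

```bash
python3 -c "
from h import *
st()"
```

```text
12.28 q [ 89.2  37.7  12.3   2.4 116.7  87.3] p [-0.0719  0.8732  0.5438] f [-1.2 -0.2 -0.3]
x [-0.053  0.972  0.231] y [ 0.998  0.059 -0.021] z [-0.034  0.229 -0.973]
```

carry_out(series=[{"grip": 0,"xyz": [32,0,-23],"spin": 0},{"grip": 0,"xyz": [32,0,-23],"spin": 0},{"grip": 0,"xyz": [32,0,-23],"spin": 0},{"grip": 0,"xyz": [32,0,-23],"spin": 0},{"grip": 0,"xyz": [32,0,-23],"spin": 0},{"grip": 0,"xyz": [32,0,-23],"spin": 0},{"grip": 0,"xyz": [32,0,-23],"spin": 0},{"grip": 0,"xyz": [32,0,-23],"spin": 0}])

```text
t: 12.95
tcp_pos: [-0.0663, 0.8679, 0.5716]
eef_rot: [-178.7, -15.6, 93.1]
contact_force: [0.8, -0.5, 0.3]
finger_gap: 0.0442
gripper_force: 0.0
```

carry_out(series=[{"grip": 0,"xyz": [33,0,-22],"spin": 0},{"grip": 0,"xyz": [33,0,-22],"spin": 0},{"grip": 0,"xyz": [33,0,-22],"spin": 0},{"grip": 0,"xyz": [33,0,-22],"spin": 0},{"grip": 0,"xyz": [33,0,-22],"spin": 0},{"grip": 0,"xyz": [33,0,-22],"spin": 0},{"grip": 0,"xyz": [33,0,-22],"spin": 0},{"grip": 0,"xyz": [33,0,-22],"spin": 0}])

```text
t: 13.62
tcp_pos: [-0.0618, 0.8659, 0.5947]
eef_rot: [-178.6, -17.8, 93.0]
contact_force: [-0.4, 0.1, -0.1]
finger_gap: 0.0443
gripper_force: 0.0
```

carry_out(series=[{"grip": 0,"xyz": [34,0,-20],"spin": 0},{"grip": 0,"xyz": [34,0,-20],"spin": 0},{"grip": 0,"xyz": [34,0,-20],"spin": 0},{"grip": 0,"xyz": [34,0,-20],"spin": 0},{"grip": 0,"xyz": [34,0,-20],"spin": 0},{"grip": 0,"xyz": [34,0,-20],"spin": 0},{"grip": 0,"xyz": [34,0,-20],"spin": 0},{"grip": 0,"xyz": [34,0,-20],"spin": 0}])

```text
t: 14.28
tcp_pos: [-0.0584, 0.8695, 0.6121]
eef_rot: [-178.6, -20.1, 92.9]
contact_force: [-0.5, -0.2, -0.4]
finger_gap: 0.0439
gripper_force: 0.0
```

carry_out(series=[{"grip": 0,"xyz": [35,0,-19],"spin": 0},{"grip": 0,"xyz": [35,0,-19],"spin": 0},{"grip": 0,"xyz": [35,0,-19],"spin": 0},{"grip": 0,"xyz": [35,0,-19],"spin": 0},{"grip": 0,"xyz": [35,0,-19],"spin": 0},{"grip": 0,"xyz": [35,0,-19],"spin": 0},{"grip": 0,"xyz": [35,0,-19],"spin": 0},{"grip": 0,"xyz": [35,0,-19],"spin": 0}])

```text
t: 14.95
tcp_pos: [-0.0557, 0.8745, 0.6284]
eef_rot: [-178.5, -22.4, 92.9]
contact_force: [-1.0, 1.2, 0.1]
finger_gap: 0.0439
gripper_force: 0.0
```

```bash
python3 -c "
from h import *
st()"
```

```text
14.95 q [ 87.5  32.8  12.3   3.8 112.7  86.5] p [-0.0557  0.8745  0.6284] f [-1.   1.2  0.1]
x [-0.046  0.924  0.381] y [ 0.998  0.06  -0.024] z [-0.045  0.379 -0.924]
```

carry_out(series=[{"grip": 0,"xyz": [37,-1,-15],"spin": 0},{"grip": 0,"xyz": [37,-1,-15],"spin": 0},{"grip": 0,"xyz": [37,-1,-15],"spin": 0},{"grip": 0,"xyz": [37,-1,-15],"spin": 0},{"grip": 0,"xyz": [37,-1,-15],"spin": 0},{"grip": 0,"xyz": [37,-1,-15],"spin": 0},{"grip": 0,"xyz": [37,-1,-15],"spin": 0},{"grip": 0,"xyz": [37,-1,-15],"spin": 0}])

```text
t: 15.62
tcp_pos: [-0.0598, 0.8918, 0.6328]
eef_rot: [-178.5, -24.7, 92.8]
contact_force: [-0.1, 0.0, -0.8]
finger_gap: 0.0437
gripper_force: 0.0
```

carry_out(series=[{"grip": 0,"xyz": [37,-1,-14],"spin": 0},{"grip": 0,"xyz": [37,-1,-14],"spin": 0},{"grip": 0,"xyz": [37,-1,-14],"spin": 0},{"grip": 0,"xyz": [37,-1,-14],"spin": 0},{"grip": 0,"xyz": [37,-1,-14],"spin": 0},{"grip": 0,"xyz": [37,-1,-14],"spin": 0},{"grip": 0,"xyz": [37,-1,-14],"spin": 0},{"grip": 0,"xyz": [37,-1,-14],"spin": 0}])

```text
t: 16.28
tcp_pos: [-0.0629, 0.9061, 0.6412]
eef_rot: [-178.4, -27.1, 92.7]
contact_force: [-0.7, -0.5, -0.2]
finger_gap: 0.0441
gripper_force: 0.0
```

carry_out(series=[{"grip": 0,"xyz": [38,-1,-12],"spin": 0},{"grip": 0,"xyz": [38,-1,-12],"spin": 0},{"grip": 0,"xyz": [38,-1,-12],"spin": 0},{"grip": 0,"xyz": [38,-1,-12],"spin": 0},{"grip": 0,"xyz": [38,-1,-12],"spin": 0},{"grip": 0,"xyz": [38,-1,-12],"spin": 0},{"grip": 0,"xyz": [38,-1,-12],"spin": 0},{"grip": 0,"xyz": [38,-1,-12],"spin": 0}])

```text
t: 16.95
tcp_pos: [-0.0658, 0.9227, 0.6478]
eef_rot: [-178.3, -29.5, 92.7]
contact_force: [0.2, 0.5, -0.6]
finger_gap: 0.044
gripper_force: 0.0
```

carry_out(series=[{"grip": 0,"xyz": [38,-1,-10],"spin": 0},{"grip": 0,"xyz": [38,-1,-10],"spin": 0},{"grip": 0,"xyz": [38,-1,-10],"spin": 0},{"grip": 0,"xyz": [38,-1,-10],"spin": 0},{"grip": 0,"xyz": [38,-1,-10],"spin": 0},{"grip": 0,"xyz": [38,-1,-10],"spin": 0},{"grip": 0,"xyz": [38,-1,-10],"spin": 0},{"grip": 0,"xyz": [38,-1,-10],"spin": 0}])

```text
t: 17.62
tcp_pos: [-0.0684, 0.94, 0.6545]
eef_rot: [-178.2, -32.0, 92.6]
contact_force: [-0.2, -0.6, 0.3]
finger_gap: 0.044
gripper_force: 0.0
```

carry_out(series=[{"grip": 0,"xyz": [39,-1,-8],"spin": 0},{"grip": 0,"xyz": [39,-1,-8],"spin": 0},{"grip": 0,"xyz": [39,-1,-8],"spin": 0},{"grip": 0,"xyz": [39,-1,-8],"spin": 0},{"grip": 0,"xyz": [39,-1,-8],"spin": 0},{"grip": 0,"xyz": [39,-1,-8],"spin": 0},{"grip": 0,"xyz": [39,-1,-8],"spin": 0},{"grip": 0,"xyz": [39,-1,-8],"spin": 0}])

```text
t: 18.28
tcp_pos: [-0.0708, 0.9585, 0.6604]
eef_rot: [-178.1, -34.4, 92.5]
contact_force: [-0.8, 0.2, -0.6]
finger_gap: 0.044
gripper_force: 0.0
```

carry_out(series=[{"grip": 0,"xyz": [39,-1,-7],"spin": 0},{"grip": 0,"xyz": [39,-1,-7],"spin": 0},{"grip": 0,"xyz": [39,-1,-7],"spin": 0},{"grip": 0,"xyz": [39,-1,-7],"spin": 0},{"grip": 0,"xyz": [39,-1,-7],"spin": 0},{"grip": 0,"xyz": [39,-1,-7],"spin": 0},{"grip": 0,"xyz": [39,-1,-7],"spin": 0},{"grip": 0,"xyz": [39,-1,-7],"spin": 0}])

```text
t: 18.95
tcp_pos: [-0.0727, 0.9734, 0.6704]
eef_rot: [-178.0, -36.9, 92.4]
contact_force: [-0.1, 0.2, 0.2]
finger_gap: 0.0439
gripper_force: 0.0
```

```bash
python3 -c "
from h import *
st()"
```

```text
18.95 q [88.4 33.5 12.3  4.4 97.4 87.4] p [-0.0727  0.9734  0.6704] f [-0.1  0.2  0.2]
x [-0.033  0.799  0.601] y [ 0.998  0.062 -0.028] z [-0.06   0.598 -0.799]
```

carry_out(series=[{"grip": 0,"xyz": [39,-1,-6],"spin": 0.04},{"grip": 0,"xyz": [39,-1,-6],"spin": 0.04},{"grip": 0,"xyz": [39,-1,-6],"spin": 0.04},{"grip": 0,"xyz": [39,-1,-6],"spin": 0.04},{"grip": 0,"xyz": [39,-1,-6],"spin": 0.04},{"grip": 0,"xyz": [39,-1,-6],"spin": 0.04},{"grip": 0,"xyz": [39,-1,-6],"spin": 0.04},{"grip": 0,"xyz": [39,-1,-6],"spin": 0.04}])

```text
t: 19.62
tcp_pos: [-0.0741, 0.9852, 0.6836]
eef_rot: [-176.0, -39.3, 89.3]
contact_force: [0.6, -0.6, 0.1]
finger_gap: 0.0438
gripper_force: 0.0
```

```bash
cat >> h.py <<'E'
def to(*ps):   # tool-frame shifts (cm) from now to world points
    s,R=st()
    for p in ps: print(p,"->",np.round(R.T@(np.array(p)-s["tcp_pos"])*100,1))
E
python3 -c "
from h import *
to((.2,.62,.62),(.4,.2,.55),(.5,-.2,.5),(.55,-.35,.4))"
```

```text
19.62 q [88.4 33.3 12.3  4.6 95.1 89.7] p [-0.0741  0.9852  0.6836] f [ 0.6 -0.6  0.1]
x [0.009 0.774 0.634] y [ 0.998  0.032 -0.054] z [-0.062  0.633 -0.772]
(0.2, 0.62, 0.62) -> [-32.   26.5 -19.9]
(0.4, 0.2, 0.55) -> [-68.8  45.5 -42.3]
(0.5, -0.2, 0.5) -> [-102.8   54.5  -64.4]
(0.55, -0.35, 0.4) -> [-120.7   59.5  -66.5]
```

carry_out(series=[{"grip": 0,"xyz": [-32,26.5,-20],"spin": 0},{"grip": 0,"xyz": [-32,26.5,-20],"spin": 0},{"grip": 0,"xyz": [-32,26.5,-20],"spin": 0},{"grip": 0,"xyz": [-32,26.5,-20],"spin": 0},{"grip": 0,"xyz": [-32,26.5,-20],"spin": 0},{"grip": 0,"xyz": [-32,26.5,-20],"spin": 0},{"grip": 0,"xyz": [-32,26.5,-20],"spin": 0},{"grip": 0,"xyz": [-32,26.5,-20],"spin": 0}])

```text
t: 20.28
tcp_pos: [0.1229, 0.721, 0.6388]
eef_rot: [-176.0, -39.4, 89.4]
contact_force: [1.4, 0.6, 0.2]
finger_gap: 0.0439
gripper_force: 0.0
```

carry_out(series=[{"grip": 0,"xyz": [-30,16,-17],"spin": 0},{"grip": 0,"xyz": [-30,16,-17],"spin": 0},{"grip": 0,"xyz": [-30,16,-17],"spin": 0},{"grip": 0,"xyz": [-30,16,-17],"spin": 0},{"grip": 0,"xyz": [-30,16,-17],"spin": 0},{"grip": 0,"xyz": [-30,16,-17],"spin": 0},{"grip": 0,"xyz": [-30,16,-17],"spin": 0},{"grip": 0,"xyz": [-30,16,-17],"spin": 0}])

```text
t: 20.95
tcp_pos: [0.2691, 0.4279, 0.5798]
eef_rot: [-176.1, -39.4, 89.4]
contact_force: [1.1, 0.1, 0.0]
finger_gap: 0.0443
gripper_force: 0.0
```

```bash
python3 -c "
from h import *
to((.4,.2,.55),(.5,-.2,.5),(.55,-.35,.4))"
```

```text
20.95 q [ 18.1 -10.9  82.7  38.7  96.3  25.8] p [0.2691 0.4279 0.5798] f [1.1 0.1 0. ]
x [0.008 0.773 0.635] y [ 0.998  0.033 -0.052] z [-0.061  0.634 -0.771]
(0.4, 0.2, 0.55) -> [-19.4  12.5 -13. ]
(0.5, -0.2, 0.5) -> [-53.4  21.4 -35.1]
(0.55, -0.35, 0.4) -> [-71.3  26.4 -37.2]
```

carry_out(series=[{"grip": 0,"xyz": [-19.5,12.5,-13],"spin": 0},{"grip": 0,"xyz": [-19.5,12.5,-13],"spin": 0},{"grip": 0,"xyz": [-19.5,12.5,-13],"spin": 0},{"grip": 0,"xyz": [-19.5,12.5,-13],"spin": 0},{"grip": 0,"xyz": [-19.5,12.5,-13],"spin": 0},{"grip": 0,"xyz": [-19.5,12.5,-13],"spin": 0},{"grip": 0,"xyz": [-30,15.5,-20],"spin": 0},{"grip": 0,"xyz": [-30,15.5,-20],"spin": 0}])

```text
t: 21.62
tcp_pos: [0.4167, 0.1325, 0.542]
eef_rot: [-176.1, -39.3, 89.3]
contact_force: [2.0, -0.5, 0.5]
finger_gap: 0.0439
gripper_force: 0.0
```

carry_out(series=[{"grip": 0,"xyz": [-27,7,-17],"spin": 0},{"grip": 0,"xyz": [-27,7,-17],"spin": 0},{"grip": 0,"xyz": [-27,7,-17],"spin": 0},{"grip": 0,"xyz": [-27,7,-17],"spin": 0},{"grip": 0,"xyz": [-27,7,-17],"spin": 0},{"grip": 0,"xyz": [-27,7,-17],"spin": 0},{"grip": 0,"xyz": [-27,7,-17],"spin": 0},{"grip": 0,"xyz": [-27,7,-17],"spin": 0}])

```text
t: 22.28
tcp_pos: [0.4945, -0.1823, 0.4975]
eef_rot: [-176.0, -39.3, 89.2]
contact_force: [0.3, 0.1, -0.4]
finger_gap: 0.0441
gripper_force: 0.0
```

```bash
python3 -c "
from h import *
to((.5,-.2,.5),(.554,-.32,.35),(.554,-.2,.02))"
```

```text
22.28 q [-46.2  22.2  55.7  31.2 130.5 -32.2] p [ 0.4945 -0.1823  0.4975] f [ 0.3  0.1 -0.4]
x [0.011 0.774 0.634] y [ 0.998  0.031 -0.054] z [-0.061  0.633 -0.772]
(0.5, -0.2, 0.5) -> [-1.2  0.5 -1.3]
(0.554, -0.32, 0.35) -> [-19.9   6.3   2.3]
(0.554, -0.2, 0.02) -> [-31.6   8.5  35.4]
```

carry_out(series=[{"grip": 0,"xyz": [-20,6.3,2.3],"spin": 0},{"grip": 0,"xyz": [-20,6.3,2.3],"spin": 0},{"grip": 0,"xyz": [-20,6.3,2.3],"spin": 0},{"grip": 0,"xyz": [-20,6.3,2.3],"spin": 0},{"grip": 0,"xyz": [-20,6.3,2.3],"spin": 0},{"grip": 0,"xyz": [-31.6,8.3,35.2],"spin": 0},{"grip": 0,"xyz": [-31.6,8.3,35.2],"spin": 0},{"grip": 0,"xyz": [-31.6,8.3,35.2],"spin": 0}])

```text
t: 22.95
tcp_pos: [0.5528, -0.2747, 0.232]
eef_rot: [-176.0, -39.3, 89.3]
contact_force: [0.6, -0.3, -0.2]
finger_gap: 0.0438
gripper_force: 0.0
```

Run:
```python
from h import *
to((.554,-.2,.022),(.554,-.15,.022),(.554,-.125,.022))
for cam in ("top","scene"):
    im=viewer.get_image(cam)
    for l in ("casting","nest"):
        for r in finder.landmark_of(l,cam)[:1]: print(cam,l,round(r["score"],2),np.round(world(im,r["centre"]),4))
    if cam=="top": cv2.imwrite("pics/t2.png",cv2.resize(im["color"][150:290,190:400],None,fx=3.5,fy=3.5,interpolation=cv2.INTER_CUBIC))
```

```text
22.95 q [-47.7  38.6  62.9  23.9 110.2 -46.5] p [ 0.5528 -0.2747  0.232 ] f [ 0.6 -0.3 -0.2]
x [0.01  0.774 0.633] y [ 0.998  0.031 -0.054] z [-0.061  0.632 -0.772]
(0.554, -0.2, 0.022) -> [-7.5  1.5 20.9]
(0.554, -0.15, 0.022) -> [-3.6  1.6 24.1]
(0.554, -0.125, 0.022) -> [-1.7  1.7 25.7]
top casting 0.71 [ 0.5527 -0.0738  0.0723]
top nest 0.94 [ 0.5445 -0.0034 -0.0028]
scene casting 0.78 [ 0.5542 -0.0713  0.0774]
scene nest 0.71 [ 5.405e-01 -3.100e-03 -5.000e-04]
```

View pics/t2.png

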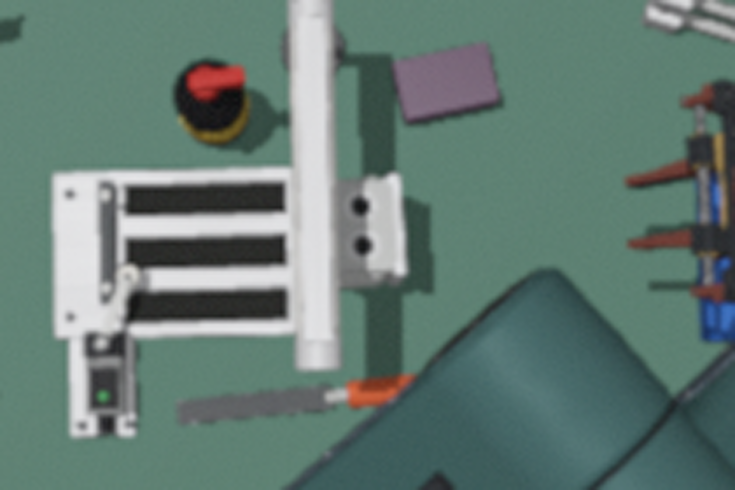

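carry_out(series=[{"grip": 0,"xyz": [-7.5,1.3,20.9],"spin": 0},{"grip": 0,"xyz": [-7.5,1.3,20.9],"spin": 0},{"grip": 0,"xyz": [-7.5,1.3,20.9],"spin": 0},{"grip": 0,"xyz": [-7.5,1.3,20.9],"spin": 0},{"grip": 0,"xyz": [-7.5,1.3,20.9],"spin": 0},{"grip": 0,"xyz": [-7.5,1.3,20.9],"spin": 0},{"grip": 0,"xyz": [-5.8,1.4,22.3],"spin": 0},{"grip": 0,"xyz": [-4.0,1.4,23.8],"spin": 0}])

```text
t: 23.92
tcp_pos: [0.5538, -0.1564, 0.0259]
eef_rot: [-176.3, -39.2, 89.4]
contact_force: [0.5, -0.1, 0.5]
finger_gap: 0.0442
gripper_force: 0.0
```

Run:
```python
from h import *
to((.551,-.12,.021),(.551,-.1,.021),(.55,-.08,.021),(.55,-.072,.021))
im=viewer.get_image("scene")
cv2.imwrite("pics/s3.png",cv2.resize(im["color"][120:290,190:410],None,fx=3.4,fy=3.4,interpolation=cv2.INTER_CUBIC))
```

```text
23.92 q [-41.2  45.2  82.5  26.   83.7 -52.2] p [ 0.5538 -0.1564  0.0259] f [ 0.5 -0.1  0.5]
x [0.009 0.775 0.632] y [ 0.998  0.03  -0.051] z [-0.058  0.631 -0.773]
(0.551, -0.12, 0.021) -> [ 2.5 -0.1  2.7]
(0.551, -0.1, 0.021) -> [ 4.1 -0.1  4. ]
(0.55, -0.08, 0.021) -> [ 5.6 -0.1  5.2]
(0.55, -0.072, 0.021) -> [ 6.2 -0.1  5.7]
```

View pics/s3.png

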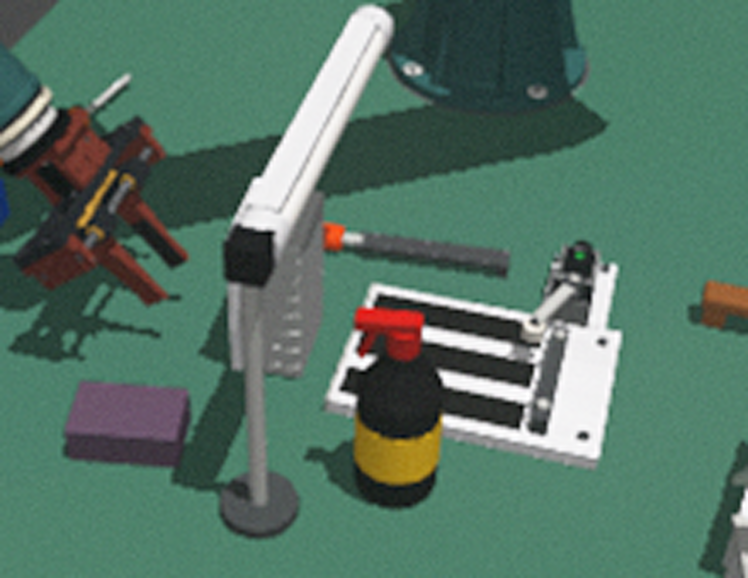

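carry_out(series=[{"grip": 0,"xyz": [2.5,-0.1,2.7],"spin": 0},{"grip": 0,"xyz": [2.5,-0.1,2.7],"spin": 0},{"grip": 0,"xyz": [3.0,-0.1,3.1],"spin": 0},{"grip": 0,"xyz": [3.4,-0.1,3.4],"spin": 0},{"grip": 0,"xyz": [3.8,-0.1,3.7],"spin": 0},{"grip": 0,"xyz": [4.2,-0.1,4.1],"spin": 0},{"grip": 0,"xyz": [4.6,-0.1,4.4],"spin": 0},{"grip": 0,"xyz": [5.0,-0.1,4.7],"spin": 0}])

```text
t: 24.63
tcp_pos: [0.5483, -0.086, 0.0203]
eef_rot: [-176.0, -39.3, 89.3]
contact_force: [-0.9, -1.3, 1.2]
finger_gap: 0.0436
gripper_force: 1.2
```

carry_out(series=[{"grip": 0,"xyz": [0.25,0,0.2],"spin": 0},{"grip": 0,"xyz": [0.5,0,0.4],"spin": 0}])

```text
t: 24.8
tcp_pos: [0.548, -0.0792, 0.0203]
eef_rot: [-176.0, -39.3, 89.3]
contact_force: [0.2, -2.1, 0.2]
finger_gap: 0.0438
gripper_force: 1.2
```

Run:
```python
from h import *
to((.55,-.08,.021),(.55,-.072,.021))
for cam in ("top","scene"):
    im=viewer.get_image(cam)
    for l in ("casting",):
        for r in finder.landmark_of(l,cam)[:1]: print(cam,l,round(r["score"],2),np.round(world(im,r["centre"]),4))
```

```text
24.8 q [-36.5  43.2  89.3  28.8  78.  -51.1] p [ 0.548  -0.0792  0.0203] f [ 0.2 -2.1  0.2]
x [0.009 0.774 0.633] y [ 0.998  0.032 -0.054] z [-0.062  0.633 -0.772]
(0.55, -0.08, 0.021) -> [-0.   0.2 -0.1]
(0.55, -0.072, 0.021) -> [0.6 0.2 0.4]
top casting 0.51 [ 0.5541 -0.0597  0.0708]
scene casting 0.88 [ 0.5523 -0.0578  0.0791]
```

carry_out(series=[{"grip": 0,"xyz": [0.3,0,0.25],"spin": 0},{"grip": 0,"xyz": [0.6,0,0.5],"spin": 0}])

```text
t: 25.17
tcp_pos: [0.5478, -0.0716, 0.0202]
eef_rot: [-176.0, -39.3, 89.3]
contact_force: [-0.5, -2.6, 0.5]
finger_gap: 0.0439
gripper_force: 1.3
```

carry_out(series=[{"grip": 0,"xyz": [0.3,0,0.25],"spin": 0}])

```text
t: 25.25
tcp_pos: [0.5476, -0.0673, 0.0203]
eef_rot: [-176.0, -39.3, 89.3]
contact_force: [0.1, -2.2, 1.1]
finger_gap: 0.0442
gripper_force: 1.3
```

Run:
```python
from h import *
to((.55,-.066,.021))
for cam in ("top","scene"):
    im=viewer.get_image(cam)
    for l in ("casting",):
        for r in finder.landmark_of(l,cam)[:1]: print(cam,l,round(r["score"],2),np.round(world(im,r["centre"]),4))
    if cam=="top": cv2.imwrite("pics/t4.png",cv2.resize(im["color"][180:260,240:340],None,fx=6,fy=6,interpolation=cv2.INTER_CUBIC))
```

```text
25.25 q [-35.7  42.9  90.2  29.4  77.2 -50.9] p [ 0.5476 -0.0673  0.0203] f [ 0.1 -2.2  1.1]
x [0.009 0.774 0.634] y [ 0.998  0.032 -0.054] z [-0.062  0.633 -0.772]
(0.55, -0.066, 0.021) -> [0.2 0.2 0. ]
top casting 0.68 [0.6753 0.0775 0.0008]
scene casting 0.86 [ 0.5547 -0.0437  0.0789]
```

View pics/t4.png

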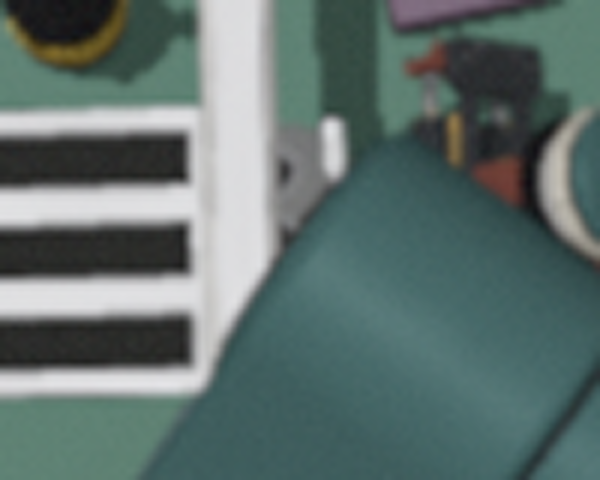

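carry_out(series=[{"grip": 0,"xyz": [0.25,0,0.2],"spin": 0},{"grip": 0,"xyz": [0.5,0,0.4],"spin": 0}])

```text
t: 25.62
tcp_pos: [0.5474, -0.0612, 0.0203]
eef_rot: [-176.0, -39.3, 89.3]
contact_force: [-0.5, -2.4, 0.2]
finger_gap: 0.0439
gripper_force: 1.2
```

carry_out(series=[{"grip": 0,"xyz": [0.2,0,0.15],"spin": 0}])

```text
t: 25.7
tcp_pos: [0.5472, -0.0584, 0.0204]
eef_rot: [-176.0, -39.3, 89.3]
contact_force: [1.8, -6.4, 0.6]
finger_gap: 0.0441
gripper_force: 3.2
```

carry_out(series=[{"grip": 0,"xyz": [0.2,0,0.15],"spin": 0}])

```text
t: 25.78
tcp_pos: [0.5476, -0.0578, 0.0203]
eef_rot: [-176.1, -39.1, 89.4]
contact_force: [-3.7, -17.4, 8.1]
finger_gap: 0.0444
gripper_force: 8.7
```

Run:
```python
from h import *
st()
for cam in ("top","scene"):
    im=viewer.get_image(cam)
    for l in ("casting",):
        for r in finder.landmark_of(l,cam)[:2]: print(cam,l,round(r["score"],2),np.round(world(im,r["centre"]),4))
```

```text
25.78 q [-34.9  42.5  91.   29.7  76.5 -50.6] p [ 0.5476 -0.0578  0.0203] f [ -3.7 -17.4   8.1]
x [0.008 0.776 0.631] y [ 0.998  0.032 -0.053] z [-0.061  0.63  -0.774]
top casting 0.66 [ 0.5503 -0.0372  0.0731]
scene casting 0.87 [ 0.554  -0.0374  0.0798]
scene casting 0.35 [ 5.421e-01 -2.200e-03  1.000e-04]
```

carry_out(series=[{"grip": 0,"xyz": [-3.9,0.2,-3.2],"spin": 0},{"grip": 0,"xyz": [-3.9,0.2,-3.2],"spin": 0},{"grip": 0,"xyz": [1.5,-0.1,-9.8],"spin": 0},{"grip": 0,"xyz": [1.5,-0.1,-9.8],"spin": 0},{"grip": 0,"xyz": [2.4,-0.1,-10.9],"spin": 0},{"grip": 0,"xyz": [2.4,-0.1,-10.9],"spin": 0}])

```text
t: 26.48
tcp_pos: [0.5551, -0.1072, 0.1237]
eef_rot: [-176.4, -39.2, 89.6]
contact_force: [1.2, 0.4, -0.8]
finger_gap: 0.0437
gripper_force: 0.0
```

Run:
```python
from h import *
to((.551,-.09,.118),(.551,-.07,.12),(.551,-.05,.124),(.55,-.03,.128),(.55,-.015,.128))
im=viewer.get_image("scene")
for r in finder.landmark_of("casting","scene")[:1]: print(round(r["score"],2),np.round(world(im,r["centre"]),4))
```

```text
26.48 q [-38.1  36.6  83.9  27.5  89.  -46.8] p [ 0.5551 -0.1072  0.1237] f [ 1.2  0.4 -0.8]
x [0.006 0.775 0.632] y [ 0.998  0.032 -0.048] z [-0.058  0.631 -0.774]
(0.551, -0.09, 0.118) -> [ 1.  -0.3  1.6]
(0.551, -0.07, 0.12) -> [ 2.6 -0.3  2.7]
(0.551, -0.05, 0.124) -> [ 4.4 -0.2  3.6]
(0.55, -0.03, 0.128) -> [ 6.2 -0.3  4.6]
(0.55, -0.015, 0.128) -> [ 7.4 -0.2  5.5]
0.96 [ 0.553  -0.036   0.0776]
```

carry_out(series=[{"grip": 0,"xyz": [1.0,-0.3,1.6],"spin": 0},{"grip": 0,"xyz": [1.6,-0.3,2.0],"spin": 0},{"grip": 0,"xyz": [2.2,-0.3,2.4],"spin": 0},{"grip": 0,"xyz": [2.8,-0.3,2.8],"spin": 0},{"grip": 0,"xyz": [3.4,-0.3,3.1],"spin": 0},{"grip": 0,"xyz": [4.0,-0.3,3.4],"spin": 0},{"grip": 0,"xyz": [4.6,-0.3,3.7],"spin": 0},{"grip": 0,"xyz": [5.2,-0.3,4.0],"spin": 0}])

```text
t: 27.25
tcp_pos: [0.5484, -0.0407, 0.1225]
eef_rot: [-176.0, -39.3, 89.3]
contact_force: [0.2, 0.0, 1.4]
finger_gap: 0.044
gripper_force: 0.8
```

Run:
```python
from h import *
to((.55,-.03,.128),(.55,-.015,.128),(.55,-.005,.126))
im=viewer.get_image("scene")
for r in finder.landmark_of("casting","scene")[:2]: print(round(r["score"],2),np.round(world(im,r["centre"]),4))
```

```text
27.25 q [-33.7  34.3  89.3  29.6  84.8 -44.8] p [ 0.5484 -0.0407  0.1225] f [0.2 0.  1.4]
x [0.009 0.774 0.633] y [ 0.998  0.032 -0.053] z [-0.062  0.633 -0.772]
(0.55, -0.03, 0.128) -> [1.2 0.2 0.2]
(0.55, -0.015, 0.128) -> [2.3 0.2 1.2]
(0.55, -0.005, 0.126) -> [3.  0.3 2. ]
0.6 [ 0.5547 -0.0305  0.0825]
```

carry_out(series=[{"grip": 0,"xyz": [0.6,0.1,0.2],"spin": 0},{"grip": 0,"xyz": [1.2,0.2,0.4],"spin": 0},{"grip": 0,"xyz": [1.8,0.2,0.8],"spin": 0},{"grip": 0,"xyz": [2.3,0.2,1.2],"spin": 0}])

```text
t: 27.68
tcp_pos: [0.5497, -0.0148, 0.1277]
eef_rot: [-176.0, -39.3, 89.3]
contact_force: [-0.4, -0.9, 1.7]
finger_gap: 0.0438
gripper_force: 0.4
```

Run:
```python
from h import *
to((.55,-.005,.126),(.55,.005,.126))
im=viewer.get_image("scene")
for r in finder.landmark_of("casting","scene")[:2]: print(round(r["score"],2),np.round(world(im,r["centre"]),4))
```

```text
27.68 q [-31.7  33.2  90.5  30.6  83.8 -43.4] p [ 0.5497 -0.0148  0.1277] f [-0.4 -0.9  1.7]
x [0.009 0.773 0.634] y [ 0.998  0.032 -0.053] z [-0.062  0.633 -0.772]
(0.55, -0.005, 0.126) -> [0.6 0.1 0.8]
(0.55, 0.005, 0.126) -> [1.4 0.1 1.4]
0.82 [ 0.5526 -0.0181  0.0854]
```

carry_out(series=[{"grip": 0,"xyz": [0.3,0.1,0.7],"spin": 0},{"grip": 0,"xyz": [0.6,0.1,1.35],"spin": 0},{"grip": 0,"xyz": [0.9,0.1,2.0],"spin": 0}])

```text
t: 28.03
tcp_pos: [0.5493, 0.0048, 0.1171]
eef_rot: [-176.0, -39.3, 89.3]
contact_force: [-0.4, -0.0, -0.1]
finger_gap: 0.0436
gripper_force: 0.0
```

Run:
```python
from h import *
to((.55,.005,.118),(.55,.015,.112))
for cam in("scene","top"):
  im=viewer.get_image(cam)
  for r in finder.landmark_of("casting",cam)[:2]: print(round(r["score"],2),np.round(world(im,r["centre"]),4))
```

```text
28.03 q [-30.2  33.5  92.   31.4  81.7 -43.2] p [0.5493 0.0048 0.1171] f [-0.4 -0.  -0.1]
x [0.01  0.773 0.634] y [ 0.998  0.032 -0.054] z [-0.062  0.633 -0.771]
(0.55, 0.005, 0.118) -> [ 0.1  0.1 -0.1]
(0.55, 0.015, 0.112) -> [0.5 0.1 1. ]
0.61 [ 0.5533 -0.0042  0.084 ]
0.7 [ 5.519e-01 -5.000e-04  7.640e-02]
```

carry_out(series=[{"grip": 0,"xyz": [0.2,0,0.3],"spin": 0},{"grip": 0,"xyz": [0.2,0,0.3],"spin": 0},{"grip": 0,"xyz": [0.2,0,0.3],"spin": 0},{"grip": 0,"xyz": [0.2,0,0.3],"spin": 0}])

```text
t: 28.57
tcp_pos: [0.5493, 0.0074, 0.1166]
eef_rot: [-176.0, -39.3, 89.3]
contact_force: [0.5, -0.7, -0.5]
finger_gap: 0.0439
gripper_force: 0.0
```

Run:
```python
from h import *
to((.552,-.08,.1),(.552,-.08,.045))
for cam in("scene","top"):
  im=viewer.get_image(cam)
  for r in finder.landmark_of("casting",cam)[:2]: print(round(r["score"],2),np.round(world(im,r["centre"]),4))
  if cam=="scene": cv2.imwrite("pics/s5.png",cv2.resize(im["color"][120:290,190:410],None,fx=3.4,fy=3.4,interpolation=cv2.INTER_CUBIC))
```

```text
28.57 q [-30.   33.4  92.2  31.6  81.4 -43.2] p [0.5493 0.0074 0.1166] f [ 0.5 -0.7 -0.5]
x [0.009 0.774 0.634] y [ 0.998  0.032 -0.054] z [-0.062  0.633 -0.772]
(0.552, -0.08, 0.1) -> [-7.8  0.1 -4.3]
(0.552, -0.08, 0.045) -> [-11.3   0.4  -0. ]
0.89 [0.55   0.0263 0.0536]
0.86 [0.5482 0.0244 0.0472]
```

View pics/s5.png

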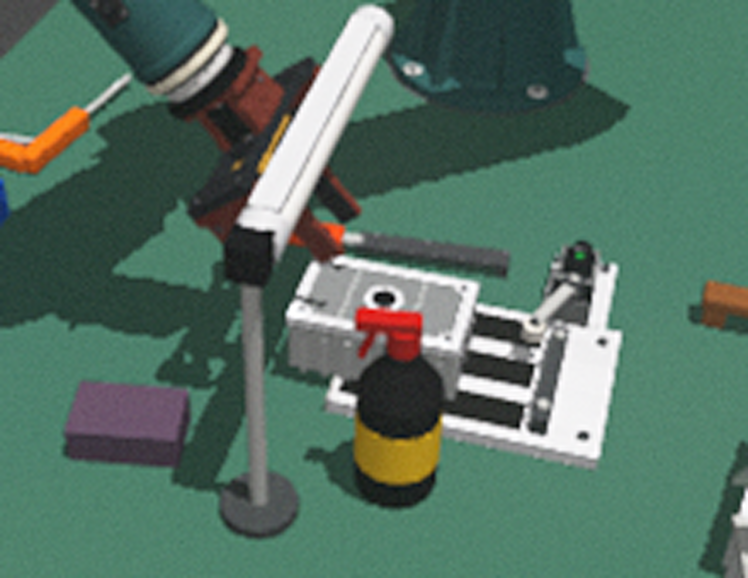

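carry_out(series=[{"grip": 0,"xyz": [-8.3,-0.3,-6.8],"spin": 0},{"grip": 0,"xyz": [-8.3,-0.3,-6.8],"spin": 0},{"grip": 0,"xyz": [-8.3,-0.3,-6.8],"spin": 0},{"grip": 0,"xyz": [-13.1,0.1,-1.0],"spin": 0},{"grip": 0,"xyz": [-13.1,0.1,-1.0],"spin": 0},{"grip": 0,"xyz": [-13.1,0.1,-1.0],"spin": 0},{"grip": 0,"xyz": [-11.5,0.2,0.3],"spin": 0}])

```text
t: 29.35
tcp_pos: [0.5498, -0.0817, 0.04]
eef_rot: [-175.9, -39.3, 89.0]
contact_force: [0.4, 1.4, 1.0]
finger_gap: 0.0441
gripper_force: 0.0
```

Run:
```python
from h import *
to((.549,-.06,.04),(.548,-.02,.04),(.547,0,.04),(.547,.01,.04))
for cam in("scene","top"):
  im=viewer.get_image(cam)
  for r in finder.landmark_of("casting",cam)[:1]: print(round(r["score"],2),np.round(world(im,r["centre"]),4))
```

```text
29.35 q [-36.6  41.8  88.6  28.6  80.  -50. ] p [ 0.5498 -0.0817  0.04  ] f [0.4 1.4 1. ]
x [0.013 0.773 0.634] y [ 0.998  0.029 -0.056] z [-0.062  0.634 -0.771]
(0.549, -0.06, 0.04) -> [ 1.7 -0.   1.4]
(0.548, -0.02, 0.04) -> [ 4.8 -0.   3.9]
(0.547, 0, 0.04) -> [ 6.3 -0.   5.2]
(0.547, 0.01, 0.04) -> [ 7.1 -0.   5.8]
0.95 [0.5499 0.0285 0.0534]
0.87 [0.5522 0.0264 0.0443]
```

carry_out(series=[{"grip": 0,"xyz": [0.8,0,0.65],"spin": 0},{"grip": 0,"xyz": [1.5,0,1.2],"spin": 0},{"grip": 0,"xyz": [2.1,0,1.7],"spin": 0},{"grip": 0,"xyz": [2.7,0,2.2],"spin": 0},{"grip": 0,"xyz": [3.3,0,2.7],"spin": 0},{"grip": 0,"xyz": [3.8,0,3.1],"spin": 0},{"grip": 0,"xyz": [4.3,0,3.5],"spin": 0},{"grip": 0,"xyz": [4.8,0,3.9],"spin": 0}])

```text
t: 30.22
tcp_pos: [0.5482, -0.0174, 0.0416]
eef_rot: [-176.0, -39.3, 89.3]
contact_force: [1.4, -2.5, 0.8]
finger_gap: 0.044
gripper_force: 1.2
```

carry_out(series=[{"grip": 0,"xyz": [0.5,0,0.4],"spin": 0},{"grip": 0,"xyz": [1.0,0,0.8],"spin": 0},{"grip": 0,"xyz": [1.5,0,1.25],"spin": 0},{"grip": 0,"xyz": [1.8,0,1.5],"spin": 0}])

```text
t: 30.55
tcp_pos: [0.547, 0.0067, 0.0415]
eef_rot: [-176.0, -39.3, 89.3]
contact_force: [-0.3, -2.6, 2.1]
finger_gap: 0.044
gripper_force: 1.8
```

Run:
```python
from h import *
to((.547,.01,.04))
for cam in("scene","top"):
  im=viewer.get_image(cam)
  for l in ("casting","roller"):
    for r in finder.landmark_of(l,cam)[:1]: print(l,round(r["score"],2),np.round(world(im,r["centre"]),4))
```

```text
30.55 q [-30.1  39.4  94.6  32.4  74.5 -47.8] p [0.547  0.0067 0.0415] f [-0.3 -2.6  2.1]
x [0.009 0.773 0.634] y [ 0.998  0.032 -0.054] z [-0.062  0.633 -0.771]
(0.547, 0.01, 0.04) -> [0.2 0.  0.3]
casting 0.67 [0.5495 0.0712 0.0531]
roller 0.56 [0.5104 0.1545 0.0498]
casting 0.59 [0.5491 0.0687 0.0432]
```

carry_out(series=[{"grip": 0,"xyz": [0.5,0,0.4],"spin": 0},{"grip": 0,"xyz": [1.0,0,0.8],"spin": 0},{"grip": 0,"xyz": [1.4,0,1.15],"spin": 0},{"grip": 0,"xyz": [1.7,0,1.4],"spin": 0}])

```text
t: 31.18
tcp_pos: [0.5464, 0.0285, 0.0413]
eef_rot: [-176.0, -39.3, 89.3]
contact_force: [0.1, -1.9, -0.5]
finger_gap: 0.0439
gripper_force: 1.3
```

carry_out(series=[{"grip": 0,"xyz": [0.2,0,0.15],"spin": 0},{"grip": 0,"xyz": [0.2,0,0.15],"spin": 0}])

```text
t: 31.35
tcp_pos: [0.5469, 0.0303, 0.0414]
eef_rot: [-176.1, -39.3, 89.4]
contact_force: [1.0, -3.3, -1.3]
finger_gap: 0.0436
gripper_force: 1.3
```

Run:
```python
from h import *
st()
for cam in("scene","top"):
  im=viewer.get_image(cam)
  for l in ("casting","roller"):
    for r in finder.landmark_of(l,cam)[:1]: print(l,round(r["score"],2),np.round(world(im,r["centre"]),4))
```

```text
31.35 q [-28.2  38.8  95.9  33.5  73.  -47.1] p [0.5469 0.0303 0.0414] f [ 1.  -3.3 -1.3]
x [0.009 0.774 0.633] y [ 0.998  0.032 -0.053] z [-0.061  0.632 -0.772]
casting 0.92 [0.5525 0.0951 0.0512]
roller 0.55 [0.5125 0.1806 0.0505]
casting 0.92 [0.5491 0.0913 0.0456]
roller 0.56 [0.516  0.1794 0.0472]
```

carry_out(series=[{"grip": 0,"xyz": [0.2,0,0.15],"spin": 0},{"grip": 0,"xyz": [0.2,0,0.15],"spin": 0}])

```text
t: 31.82
tcp_pos: [0.5474, 0.0309, 0.0413]
eef_rot: [-176.2, -39.1, 89.4]
contact_force: [0.8, -9.8, 0.7]
finger_gap: 0.0441
gripper_force: 4.6
```

carry_out(series=[{"grip": 0,"xyz": [0.2,0,0.15],"spin": 0},{"grip": 0,"xyz": [0.2,0,0.15],"spin": 0}])

```text
t: 31.98
tcp_pos: [0.5476, 0.0311, 0.0411]
eef_rot: [-176.3, -38.9, 89.5]
contact_force: [-2.0, -18.5, 3.2]
finger_gap: 0.0438
gripper_force: 9.1
```

carry_out(series=[{"grip": 0,"xyz": [0.15,0,0.1],"spin": 0},{"grip": 0,"xyz": [0.15,0,0.1],"spin": 0}])

```text
t: 32.15
tcp_pos: [0.5477, 0.0312, 0.0411]
eef_rot: [-176.3, -38.8, 89.5]
contact_force: [-3.3, -25.4, 6.3]
finger_gap: 0.044
gripper_force: 12.3
```

carry_out(series=[{"grip": 0,"xyz": [-1,0,-0.8],"spin": 0},{"grip": 0,"xyz": [-4,0,-3.2],"spin": 0},{"grip": 0,"xyz": [-7,0,-5.8],"spin": 0},{"grip": 0,"xyz": [-10,0,-8.2],"spin": 0},{"grip": 0,"xyz": [-13,0,-10.6],"spin": 0},{"grip": 0,"xyz": [-16,0,-13],"spin": 0},{"grip": 0,"xyz": [-16,0,-16],"spin": 0},{"grip": 0,"xyz": [-16,0,-20],"spin": 0}])

```text
t: 32.82
tcp_pos: [0.5546, -0.2123, 0.0934]
eef_rot: [-175.5, -39.7, 89.0]
contact_force: [-0.0, 0.5, 0.2]
finger_gap: 0.0437
gripper_force: 0.0
```

Run:
```python
from h import *
st()
for cam in("scene","top"):
  im=viewer.get_image(cam)
  for l in ("casting","roller","stop","file","spray","block"):
    for r in finder.landmark_of(l,cam)[:1]: print(l,round(r["score"],2),np.round(world(im,r["centre"]),4))
  if cam=="top": cv2.imwrite("pics/t6.png",cv2.resize(im["color"][180:280,190:330],None,fx=5,fy=5,interpolation=cv2.INTER_CUBIC))
```

```text
32.82 q [-44.4  43.2  75.1  24.2  94.1 -50.4] p [ 0.5546 -0.2123  0.0934] f [-0.   0.5  0.2]
x [0.014 0.769 0.639] y [ 0.998  0.032 -0.06 ] z [-0.066  0.638 -0.767]
casting 0.81 [0.5499 0.0938 0.0479]
roller 0.67 [0.5134 0.1787 0.051 ]
stop 0.98 [0.5385 0.1678 0.0239]
file 0.95 [ 3.989e-01 -4.060e-02 -2.000e-04]
spray 0.82 [0.6788 0.0789 0.0011]
block 0.79 [ 7.097e-01 -1.455e-01 -7.000e-04]
casting 0.86 [0.5492 0.0936 0.045 ]
roller 0.52 [0.5157 0.178  0.0488]
stop 0.98 [0.5354 0.1768 0.0237]
file 0.73 [ 0.3959 -0.0318  0.0016]
spray 0.71 [ 0.6756  0.0782 -0.0023]
block 0.76 [ 0.7108 -0.1472 -0.0008]
```

View pics/t6.png

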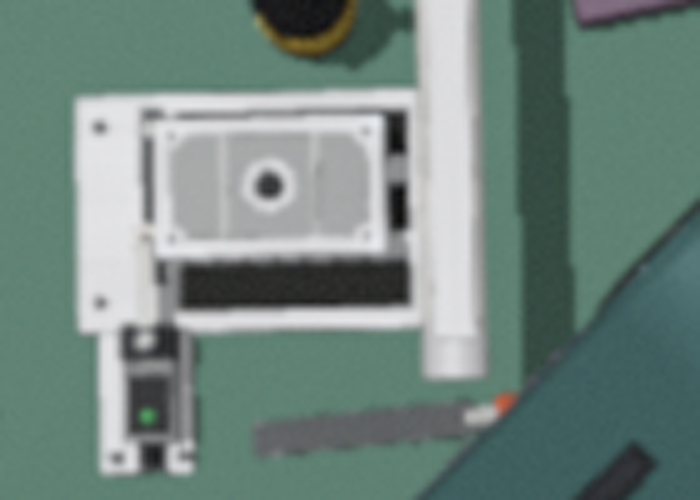

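```bash
python3 -c "
from h import *
print(robot.close_job())"
```

```text
the job is handed in; nothing more can be done
None
```

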